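Move a facade sample from the slotted rack, over the easel, to the display mount

ROBOT

A 6-joint arm with a two-finger parallel gripper is mounted at the origin on a cart in front of the work surface, level with it; the furniture and walls round the work are solid. World frame = base frame: x ahead of the robot, y to its left, z up, the work surface at z = 0. Lengths are in m, angles in rad, forces in N, time in s.
With the tool pointing down it reaches from about 0.35 to 0.775 m from the base axis. Payload 7.3 kg.
Tool frame: the origin (TCP) lies at the very end of the fingers, on their centre line; the grasp point (between the pads) lies 19 mm behind it; z points along the fingers, y is the line along which they close (so a half turn about z gives the same grasp; the last joint's range is limited). The gripper opens to 92 mm and grips with 3 to 60 N. Pads are 19 mm wide; open, the fingers measure 130 mm over their backs; the gripper's body (75 mm by 190 mm) begins 47 mm behind the grasp point.
Start: joints at [-1.396, 0.342, 1.524, -0, 1.275, -0.146], TCP at [0.166, -0.498, 0.227] pointing down, gripper open.
Joint ranges: [-2.53, 2.53], [-0.77, 2.02], [0.04, 2.7], [-1, 4.14], [0.28, 2.66], [-3.11, 3.11]. Speed limits (rad/s): [2.57, 2.57, 3.14, 3.14, 3.14, 3.14].

INTERFACE

Orientations are given as [roll, pitch, yaw] about the fixed x, y, z axes, in that order (R = Rz(yaw) Ry(pitch) Rx(roll)).
In Python, from cell import telemetry, eyes, job gives the robot as it stands.
- The arm moves only by the tool apply_moves, never from a script. Its arguments are lists of equal length, an entry for each row: "delta_pos": the shift along the world's x, y, z each as a share of 0.4 m, from -1 to 1, a list of three; "dr": the turn, a rotation vector about the world's x, y, z each as a share of 0.5 rad, from -1 to 1, a list of three; "jaw": the opening, from 0 (shut) to 1 (fully open). A call has 1 to 8 rows; each row is the pose to reach, as a shift and turn from the pose commanded when the call began; what a row does not reach only later rows make up. A row lasts 1/12 s, in which the tool goes at most 41.7 mm and 7.16 degrees, less where a joint would pass 70% of its speed; a pose out of reach is approached as far as the arm can. A call with a number of a shift or a turn outside -1 to 1 is refused whole. A call with a gripper value outside its range is refused whole. The fingers move at their own pace and stop on an object; "force" is the grip in N (left out, the last holds). Time passes only in rows, so rows that repeat a pose let the fingers close. It gives the time, the measured TCP pose, the force, the opening and the grip force at its end, in the units of the state.
- telemetry.observe(): the state, without advancing time (a new reading comes with each control period).
- eyes.read_camera(name): name is "scene" or "side" or "wrist"; returns the picture (400x640x3 uint8, red, green, blue); there is no depth.
- eyes.camera_model(name): a dict with "vertical_fov" (degrees; the focal length in pixels is half the picture's height over the tangent of half this angle, whatever the lens; pixels are square), "cx", "cy" (the principal point, pixels), "rvec" (rotation vector, rad) and "tvec" (3), from world to camera coordinates, as OpenCV has them; the wrist camera has in their place "hand_eye" (4x4, takes a point from camera to tool coordinates, whose origin is the TCP and whose axes are the flange's). Camera axes: x right, y down, z forward; pixel columns grow to the right and rows downward; lengths in m; the calibration is good to about 2 mm. A picture is of the moment at which its call begins: read the wrist's pose just before it. camera_model takes no time and is no camera call.
- job.hand_in(): hands the job in; it is judged then, once.
The state is a dict: "time": time; "qpos": joint angles; "qvel": joint speeds; "joint_efforts": joint torques, N m; "tool_pos": TCP position; "tool_rot": TCP orientation; "contact_force": force on the tool from outside, world axes, zero at the start; "torque": the same for the moment, N m; "opening": finger opening in m; "grip_force": force on a finger pad.
Only numpy, scipy, OpenCV 4.12 (cv2) and the standard library are available. Lean on these libraries where they do the work, as an engineer would, in place of code of your own. Each camera call takes 0.05 s, during which the arm holds its last target. There are 200 camera calls.

TASK

Slide the terracotta sample tile straight up out of its slot in the wooden rack by its top edge and lean it on the little sloped easel, bottom edge on the ledge, and let go. Then take it from the easel by its two long sides and gently lay it flat in the display mount, down on the white bed between the brass corner stops. Leave the two other samples in the rack where they are, and do not disturb the glue bottle or the glass.

Things in the scene. Friction and masses are not known exactly. Their poses are not given: they have to be found in the camera images.
- tile_terracotta: Terracotta (orange-brown) sample tile, 60 mm wide, 90 mm high, 8 mm thick, 0.1 kg, standing upright in one of the rack's three slots (which one varies). Origin at its centre; x through the 8 mm thickness, y along the 60 mm width, z along the 90 mm height (up at the start, top edge 45 mm above the origin). The two faces are alike.
- tile_marble: White marble sample tile of the same size and axes, in another slot; stays there.
- tile_concrete: Grey concrete sample tile of the same size and axes, in another slot; stays there.
- rack: Fixed light-wood rack, 150 x 84 mm; slots at x = -45, 0, +45 mm along its x. Origin at centre of underside, z up. Tiles stand on its 8 mm floor, width along y, side edges in 10.6 mm wide grooves of the two 58 mm high side walls; their top 40 mm stand free (top edge 98 mm above the table), 37 mm between neighbours.
- easel: Fixed small dark steel easel, foot 100 x 60 mm. Origin at centre of underside, z up. Its sloped plate looks toward its -x and up at 45 degrees. Plate and ledge are 38 mm wide (y); the plate ends 58 mm up the slope from the ledge, so the upper 32 mm of a leaning tile and 11 mm at each side stand free. The ledge stands 12 mm out of the plate.
- easel_rest (a point): Where the centre of a tile lies when it leans on the easel with its bottom edge on the ledge; about 67 mm above the table. The slope runs upward along (0.707, 0, 0.707) in the easel's axes, its outward normal is (-0.707, 0, 0.707). Axes as the easel's.
- mount: Fixed display mount, dark wood foot 110 x 130 x 8 mm, origin at centre of underside, z up. White bed 40 mm wide (x), 84 mm long (y), top at z = 24 mm. Brass corner stops up to z = 30 mm leave a nest 66 mm (x) by 97 mm (y); the middle 75 mm of the long sides is free of stops and the bed is narrower than the tile: room for fingers.
- mount_nest (a point): Centre of the tile when it lies flat in the mount, 28 mm above the table. Axes as the mount's: tile length along y, tile width along x.
- glue: Loose white glue bottle, 38 mm across, 72 mm high, origin at the centre of its underside; do not disturb.
- glass: Loose sea-green drinking glass, 76 mm across, 90 mm high, origin at the centre of its underside; do not disturb.
Mind the look-alikes: they are no part of the job. There is more than one size of the tile_terracotta; the job needs the middle-sized.

How it is judged:
On the way, in this order (a step that is already met when the one before it is completed fails the run):
1. The gripper holds the terracotta tile clear above the rack's walls (z of tile_terracotta in the frame of rack above 0.107 m and contact force between tile_terracotta and the fingers above 0.5 N), for 0.1 s.
2. The tile leans on the easel (centre within 15 mm of its rest, square to it within about 12 degrees), let go and still (distance between tile_terracotta and easel_rest below 0.015 m and angle between the y axis of tile_terracotta and the y axis of easel, either way round below 0.2 rad and angle between the z axis of tile_terracotta and the z axis of easel, either way round between 0.55 and 1 rad and contact force between tile_terracotta and easel above 0.1 N and contact force between tile_terracotta and the fingers below 0.05 N and linear speed of tile_terracotta below 0.03 m/s), for 0.2 s.
At the end, for the whole second after the job is handed in: The terracotta tile lies still, flat on the white bed between the stops, either way round (centre within 8 mm sideways, 3 mm in height; flat within 0.06 rad, lengthwise within 0.12 rad); the other two tiles stand in their slots, within 20 mm and 0.2 rad of upright (horizontal distance between tile_terracotta and mount_nest below 0.008 m and z of tile_terracotta in the frame of mount_nest between -0.003 and 0.003 m and angle between the x axis of tile_terracotta and the z axis of mount, either way round below 0.06 rad and angle between the z axis of tile_terracotta and the y axis of mount, either way round below 0.12 rad and linear speed of tile_terracotta below 0.01 m/s and distance of each of tile_marble, tile_concrete from where it was at the start of the episode below 0.02 m and angle between each of tile_marble, tile_concrete's own z axis and vertical below 0.2 rad); the robot touches nothing.
It fails at once if The tile is dropped or slammed into the mount (faster than 0.35 m/s within the last 20 mm above its place) (horizontal distance between tile_terracotta and mount_nest below 0.03 m and z of tile_terracotta in the frame of mount_nest below 0.02 m and linear speed of tile_terracotta above 0.35 m/s).
It fails at once if Another sample is moved more than 30 mm (distance of any of tile_marble, tile_concrete from where it was at the start of the episode above 0.03 m).
It fails at once if The glue bottle or the glass is moved more than 30 mm or tipped (distance of any of glue, glass from where it was at the start of the episode above 0.03 m or angle between any of glue, glass's own z axis and vertical above 0.5 rad).
It also fails if it takes over 61 s, if anything falls off the work surface, if the arm or the gripper's body presses on something with over 40 N, if the wrist force passes 120 N, or if a joint passes its speed limit or range.

## Working session

There is one attempt and no reset: what is moved stays moved. The work goes in short steps, Python scripts to look and compute and a tool call to move; the robot and the scene stay as the last step left them, time stands still between calls to the robot, and variables do not carry over. Pictures are saved under pics/ and viewed, at most 10 in all, crops included, and the job is handed in when it is done.

Besides the shell and the picture viewer there is one more tool, called after ">>>" as name(argument=value, ...) on one line, values as JSON. apply_moves: Moves the arm, as the interface text tells. Its arguments: {"type":"object","properties":{"delta_pos":{"type":"array"},"dr":{"type":"array"},"jaw":{"type":"array"},"force":{"type":"number"}},"required":["delta_pos","dr","jaw"]}

```bash
mkdir -p pics; ls; cat > h.py <<'E'
import numpy as np, cv2
from cell import telemetry, eyes, job
from scipy.spatial.transform import Rotation as R
def cam(n):
    m=eyes.camera_model(n); f=200/np.tan(np.radians(m['vertical_fov'])/2)
    K=np.array([[f,0,m['cx']],[0,f,m['cy']],[0,0,1]])
    if 'rvec' in m:
        Rm=cv2.Rodrigues(np.array(m['rvec'],float))[0]; t=np.array(m['tvec'],float)
        return K,Rm.T,-Rm.T@t
    s=telemetry.observe(); H=np.array(m['hand_eye']); Rt=R.from_euler('xyz',s['tool_rot']).as_matrix()
    return K,Rt@H[:3,:3],Rt@H[:3,3]+np.array(s['tool_pos'])
def ray(c,uv):
    K,Rw,o=c; d=Rw@np.linalg.inv(K)@np.array([uv[0],uv[1],1.]); return o,d
def onz(c,uv,z):
    o,d=ray(c,uv); return o+d*(z-o[2])/d[2]
def proj(c,p):
    K,Rw,o=c; q=K@(Rw.T@(np.array(p)-o)); return q[:2]/q[2]
def tri(c1,u1,c2,u2):
    o1,d1=ray(c1,u1);o2,d2=ray(c2,u2)
    A=np.stack([d1,-d2],1); s=np.linalg.lstsq(A,o2-o1,rcond=None)[0]
    a,b=o1+s[0]*d1,o2+s[1]*d2; return (a+b)/2,np.linalg.norm(a-b)
E
python3 - <<'E'
from h import *
print(telemetry.observe())
for n in('scene','side','wrist'):
    print(n,eyes.camera_model(n)); c=cam(n)
    im=eyes.read_camera(n); cv2.imwrite(f'pics/{n}0.png',im[:,:,::-1]); np.save(n+'0.npy',im); print(c[2])
E
```

```text
pics
{'time': 0.0, 'qpos': array([-1.39603358e+00,  3.42719515e-01,  1.52500723e+00, -1.01155847e-05,
        1.27538426e+00, -1.46047099e-01]), 'qvel': array([-3.14229027e-04,  1.14232459e-03, -1.02901130e-03,  6.38638172e-04,
       -1.77592851e-03,  5.21199532e-05]), 'joint_efforts': array([-1.06962285e-03, -4.31236124e+01, -2.44219315e+01,  7.14340713e-02,
        5.59554377e-02, -1.36664776e-04]), 'tool_pos': array([ 0.16547557, -0.49781939,  0.22605004]), 'tool_rot': array([-3.14008906e+00, -2.11393589e-04,  3.20812636e-01]), 'contact_force': array([-0.53661573, -0.16734584,  0.10035672]), 'torque': array([0.02043189, 0.00461453, 0.00302264]), 'grip_force': 0.0, 'opening': 0.09171287193886668}
scene {'vertical_fov': 43.480610014396106, 'cx': 316.8516250881202, 'cy': 195.37631063599767, 'rvec': array([ 0.56546698, -2.41035227,  1.4939757 ]), 'tvec': array([0.55205051, 0.18953286, 1.19606621])}
[0.04537778 1.12842276 0.70417312]
side {'vertical_fov': 54.001572841184704, 'cx': 322.1161532663014, 'cy': 196.25051593932665, 'rvec': array([ 2.21162303, -0.49523074,  0.26519892]), 'tvec': array([-0.53573158,  0.21130494,  0.73270792])}
[ 0.28003469 -0.61947824  0.63745296]
wrist {'vertical_fov': 65.80456483810245, 'cx': 318.0154725008657, 'cy': 198.25457628298483, 'hand_eye': array([[-8.02443597e-04, -9.56616475e-01, -2.91349062e-01,
         7.92062436e-02],
       [ 9.99997861e-01, -1.32305234e-03,  1.58988596e-03,
        -3.02725612e-04],
       [-1.90638116e-03, -2.91347163e-01,  9.56615490e-01,
        -1.57420999e-01],
       [ 0.00000000e+00,  0.00000000e+00,  0.00000000e+00,
         1.00000000e+00]])}
[ 0.24060927 -0.47281087  0.38357516]
```

View pics/scene0.png

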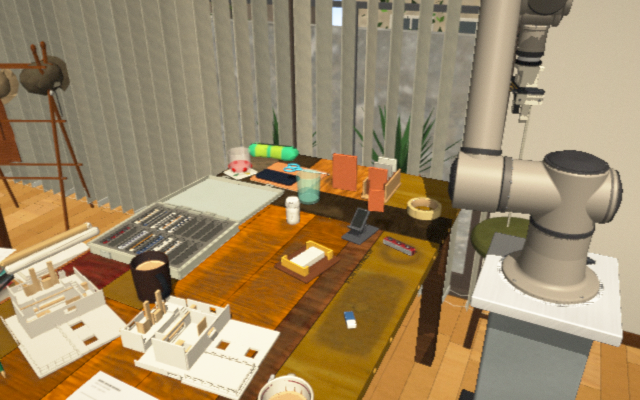

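View pics/side0.png

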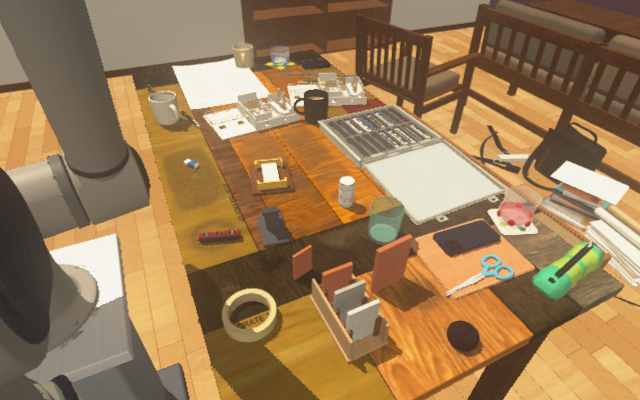

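The side view shows three terracotta tiles: (302,262), free-standing and small; (337,280), in the rack; and (391,262), free-standing and large. In the scene view they appear at about (376,190), behind the rack at (385,170), and at (344,170). I choose the rack tile, since it is in a slot and is the middle size. The easel is at side (272,225), the mount at (270,175), the glue at (346,192) and the glass at (386,220). Next is a close crop to check.

```bash
python3 - <<'E'
from h import *
s=np.load('side0.npy')[:,:,::-1]; c=np.load('scene0.npy')[:,:,::-1]
a=cv2.resize(s[215:365,245:445],(800,600),interpolation=cv2.INTER_CUBIC)
cv2.imwrite('pics/c1.png',a)
b=np.vstack([cv2.resize(s[145:245,230:310],(480,600),interpolation=cv2.INTER_CUBIC)])
d=cv2.resize(c[150:290,270:450],(800,600),interpolation=cv2.INTER_CUBIC)
cv2.imwrite('pics/c2.png',d)
cv2.imwrite('pics/c3.png',b)
E
```

```text
(no output)
```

View pics/c1.png

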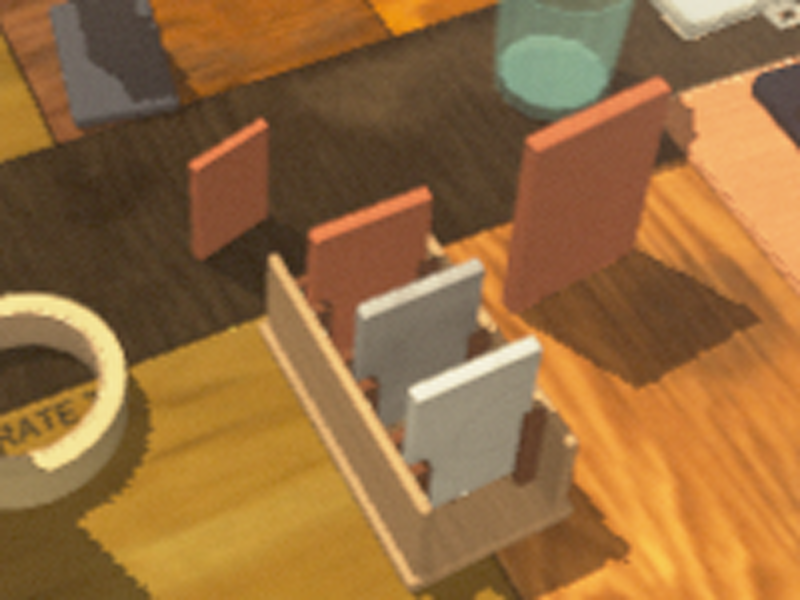

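View pics/c2.png

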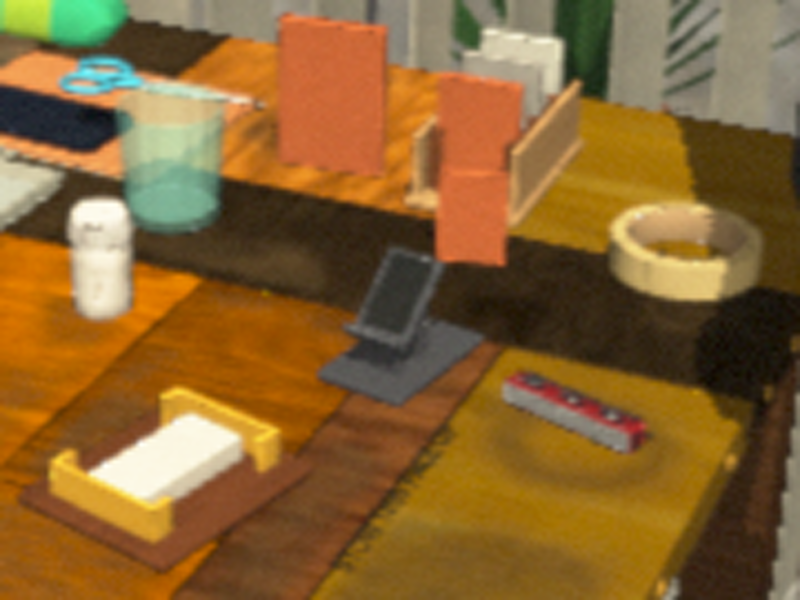

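View pics/c3.png

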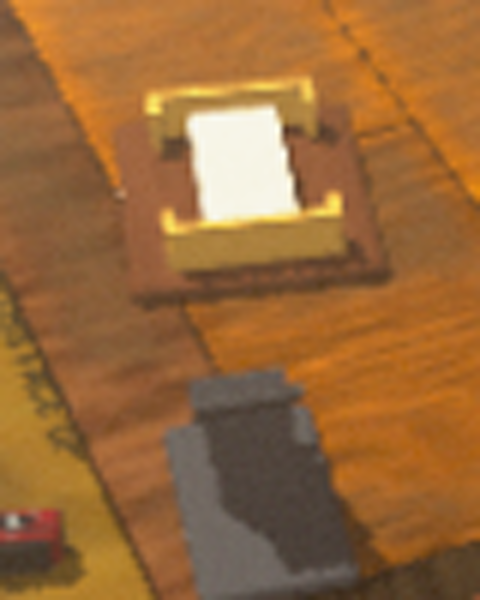

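The crop confirms it. The rack tile at side (337,280) is the middle-sized one, in the end slot farthest from marble, with concrete in the middle. Next I turn the pixels into positions.

```bash
python3 - <<'E'
from h import *
np.set_printoptions(precision=4,suppress=True)
S=cam('side');C=cam('scene')
s1=lambda p:(245+p[0]/4-.4,215+p[1]/4-.4)
c2=lambda p:(270+p[0]/4.444-.4,150+p[1]/4.286-.4)
s3=lambda p:(230+p[0]/6-.4,145+p[1]/6-.4)
print('top faces (z .098)')
for n,ps in dict(T=[(309,232),(427,188),(432,199),(314,243)],C=[(357,310),(479,262),(483,270),(362,318)],M=[(407,392),(537,338),(541,348),(414,404)]).items():
    q=np.array([onz(S,s1(p),.098) for p in ps]);print(n,q[:,:2].tolist(),'ctr',q.mean(0),'w',np.linalg.norm(q[0]-q[1]),np.linalg.norm(q[1]-q[2]))
for n,p in dict(small=(230,140),big=(600,110)).items(): print(n,onz(S,s1(p),.07),onz(S,s1(p),.13))
print('small foot',onz(S,s1((203,258)),0),'bigfoot',onz(S,s1((515,305)),0),onz(S,s1((635,250)),0))
print('rack base',[onz(S,s1(p),0)[:2] for p in[(262,325),(415,588),(570,512)]])
print('easel foot scene',[onz(C,c2(p),.0)[:2] for p in[(320,380),(397,404),(484,340)]])
print('easel foot side',[onz(S,s3(p),.0)[:2] for p in[(168,432),(192,600),(357,582)]])
print('easel ledge/top scene: top',[onz(C,c2(p),.085) for p in[(388,247),(443,262)]])
print('mount foot scene z8',[onz(C,c2(p),.008)[:2] for p in[(22,492),(163,565),(313,460)]])
print('mount bed scene z24',[onz(C,c2(p),.024)[:2] for p in[(90,470),(155,500),(242,436),(188,414)]])
print('mount bed side z24',[onz(S,s3(p),.024)[:2] for p in[(188,110),(278,105),(298,215),(203,220)]])
print('mount foot side z8',[onz(S,s3(p),.008)[:2] for p in[(118,125),(135,297),(390,272),(345,105)]])
print('glue',onz(S,(346,204),0),'glass',onz(S,(384,240),0))
E
```

```text
top faces (z .098)
T [[0.48682769215337046, -0.2182061381780231], [0.5465218408851329, -0.2176687416551602], [0.545387687327364, -0.2243214820200442], [0.4861345870876406, -0.22465747781680162]] ctr [ 0.5162 -0.2212  0.098 ] w 0.0596965676386219 0.006748722742501488
C [[0.48688687771147693, -0.2643434509252179], [0.5464232859396785, -0.2640391504476677], [0.5457771177458741, -0.2685079721786767], [0.48692180319911427, -0.26884883672517446]] ctr [ 0.5165 -0.2664  0.098 ] w 0.0595371858882808 0.004515296335593386
M [[0.48677581244685164, -0.3083800780647567], [0.5480617335638442, -0.30829959187234135], [0.546906434500272, -0.31320094227382733], [0.4866460167645309, -0.3144308190478893]] ctr [ 0.5171 -0.3111  0.098 ] w 0.06128597396782896 0.005035667948190958
small [ 0.4875 -0.1291  0.07  ] [ 0.4656 -0.181   0.13  ]
big [ 0.665  -0.1881  0.07  ] [ 0.6243 -0.2337  0.13  ]
small foot [ 0.4679 -0.1379  0.    ] bigfoot [ 0.5974 -0.2303  0.    ] [ 0.6722 -0.2267  0.    ]
rack base [array([ 0.4781, -0.1882]), array([ 0.481 , -0.3384]), array([ 0.5603, -0.3368])]
easel foot scene [array([0.5116, 0.0626]), array([0.4587, 0.0685]), array([ 0.4397, -0.028 ])]
easel foot side [array([0.459 , 0.0751]), array([ 0.4373, -0.0172]), array([ 0.4963, -0.034 ])]
easel ledge/top scene: top [array([0.4836, 0.0289, 0.085 ]), array([0.4469, 0.033 , 0.085 ])]
mount foot scene z8 [array([0.6036, 0.2592]), array([0.5011, 0.2869]), array([0.473 , 0.1586])]
mount bed scene z24 [array([0.5687, 0.2438]), array([0.5227, 0.2546]), array([0.5094, 0.1753]), array([0.5476, 0.1673])]
mount bed side z24 [array([0.5311, 0.2549]), array([0.5701, 0.242 ]), array([0.5481, 0.1592]), array([0.5096, 0.1726])]
mount foot side z8 [array([0.5039, 0.2792]), array([0.4714, 0.1535]), array([0.5765, 0.1249]), array([0.6065, 0.2516])]
glue [0.676  0.0284 0.    ] glass [ 0.6942 -0.1192  0.    ]
```

>>> apply_moves(delta_pos=[[0.44,0.35,0.05],[0.44,0.35,0.05],[0.44,0.35,0.05],[0.44,0.35,0.05],[0.44,0.35,0.05],[0.44,0.35,0.05],[0.44,0.35,0.05],[0.44,0.35,0.05]], dr=[[0,0,-0.31],[0,0,-0.31],[0,0,-0.31],[0,0,-0.31],[0,0,-0.31],[0,0,-0.62],[0,0,-0.62],[0,0,-0.62]], jaw=[0.36,0.36,0.36,0.36,0.36,0.36,0.36,0.36])

```text
time: 0.82
tool_pos: [0.3426, -0.3571, 0.2467]
tool_rot: [3.142, 0.0, 0.013]
contact_force: [-0.5, -0.4, 0.2]
opening: 0.0432
grip_force: 0.0
```

```bash
python3 - <<'E'
from h import *
np.set_printoptions(precision=4,suppress=True)
s=telemetry.observe();print(s['time'],s['tool_pos'],s['tool_rot'],s['qpos'],s['opening'])
S=cam('side');C=cam('scene')
s1=lambda p:(245+p[0]/4-.4,215+p[1]/4-.4)
c2=lambda p:(270+p[0]/4.444-.4,150+p[1]/4.286-.4)
s3=lambda p:(230+p[0]/6-.4,145+p[1]/6-.4)
def height(cam_,foot,top):
    f=onz(cam_,foot,0); zs=np.arange(0,.16,.001); return f,zs[np.argmin([np.linalg.norm(proj(cam_,f+[0,0,z])-np.array(top)) for z in zs])]
print('small',height(S,s1((203,260)),s1((192,168))),'big',height(S,s1((515,310)),s1((526,148))))
print('big scene',onz(C,c2((278,160)),0),onz(C,c2((383,175)),0),'small scene',onz(C,c2((437,258)),0),onz(C,c2((504,265)),0))
pt=[onz(C,c2(p),.0734) for p in[(390,249),(443,264)]];print('plate top scene',pt)
print('plate top side', [onz(S,s3(p),.0734) for p in[(190,380),(285,372)]])
E
```

```text
0.8167 [ 0.3426 -0.3571  0.2467] [3.1416 0.0001 0.0127] [-0.9611  0.2708  1.5694 -0.0001  1.3014  0.597 ] 0.043176066472350456
small (array([ 0.4674, -0.1391,  0.    ]), np.float64(0.069)) big (array([ 0.5958, -0.2329,  0.    ]), np.float64(0.115))
big scene [ 0.6717 -0.2192  0.    ] [ 0.5919 -0.2284  0.    ] small scene [ 0.5078 -0.1212  0.    ] [ 0.4638 -0.131   0.    ]
plate top scene [array([0.4897, 0.0102, 0.0734]), array([0.4535, 0.0149, 0.0734])]
plate top side [array([0.4547, 0.0187, 0.0734]), array([0.4877, 0.0087, 0.0734])]
```

>>> apply_moves(delta_pos=[[0.434,0.34,0],[0.434,0.34,0],[0.434,0.34,0],[0.434,0.34,0],[0.434,0.34,0],[0.434,0.34,0],[0.434,0.34,0],[0.434,0.34,0]], dr=[[0,0,0],[0,0,0],[0,0,0],[0,0,0],[0,0,0],[0,0,0],[0,0,0],[0,0,0]], jaw=[0.36,0.36,0.36,0.36,0.36,0.36,0.36,0.36])

```text
time: 1.48
tool_pos: [0.5147, -0.2226, 0.2461]
tool_rot: [-3.142, 0.002, 0.012]
contact_force: [-0.1, -0.3, 1.0]
opening: 0.0329
grip_force: 0.0
```

```bash
python3 - <<'E'
from h import *
np.set_printoptions(precision=4,suppress=True)
s=telemetry.observe();print(s['time'],s['tool_pos'],s['tool_rot'],s['qpos'],s['opening'])
w=cam('wrist');im=eyes.read_camera('wrist');np.save('w1.npy',im);cv2.imwrite('pics/w1.png',im[:,:,::-1])
for p in [(.516,-.221,.098),(.4868,-.221,.098),(.546,-.221,.098)]: print(proj(w,p))
E
```

```text
1.4833 [ 0.5147 -0.2226  0.2461] [-3.1416  0.0015  0.0125] [-0.5444  0.3951  1.3892 -0.0008  1.3586  1.0141] 0.03286888582121333
[316.379  183.8766]
[316.0963 210.9442]
[316.6858 154.4958]
```

View pics/w1.png

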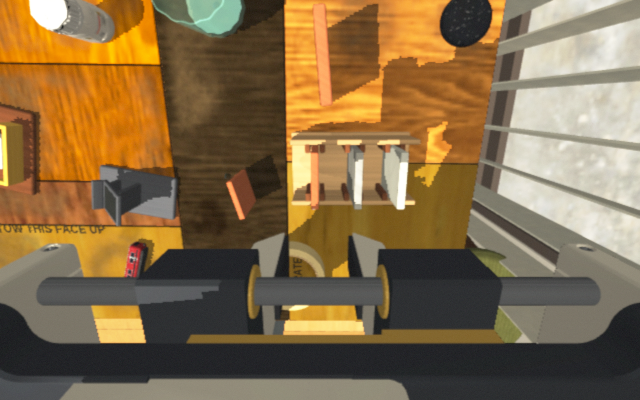

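The wrist view shows the terracotta top edge at column ~315, rows 150–206, as predicted. The tool is centred, so I descend.

>>> apply_moves(delta_pos=[[0.004,0.004,-0.1],[0.004,0.004,-0.2],[0.004,0.004,-0.3],[0.004,0.004,-0.37],[0.004,0.004,-0.42],[0.004,0.004,-0.445],[0.004,0.004,-0.445],[0.004,0.004,-0.445]], dr=[[0,0,0],[0,0,0],[0,0,0],[0,0,0],[0,0,0],[0,0,0],[0,0,0],[0,0,0]], jaw=[0.33,0.33,0.33,0.33,0.33,0.33,0.33,0.33], force=20)

```text
time: 2.2
tool_pos: [0.5165, -0.2218, 0.0695]
tool_rot: [3.141, -0.0, 0.009]
contact_force: [0.7, -0.5, 0.3]
opening: 0.0304
grip_force: 0.0
```

>>> apply_moves(delta_pos=[[0,0,0],[0,0,0],[0,0,0],[0,0,0],[0,0,0],[0,0,0]], dr=[[0,0,0],[0,0,0],[0,0,0],[0,0,0],[0,0,0],[0,0,0]], jaw=[0,0,0,0,0,0], force=20)

```text
time: 2.7
tool_pos: [0.5172, -0.2201, 0.0697]
tool_rot: [-3.141, -0.001, 0.011]
contact_force: [0.1, 3.8, 6.3]
opening: 0.0078
grip_force: 20.0
```

>>> apply_moves(delta_pos=[[0,0,0.03],[0,0,0.08],[0,0,0.15],[0,0,0.23],[0,0,0.31],[0,0,0.39],[0,0,0.43],[0,0,0.43]], dr=[[0,0,0],[0,0,0],[0,0,0],[0,0,0],[0,0,0],[0,0,0],[0,0,0],[0,0,0]], jaw=[0,0,0,0,0,0,0,0])

```text
time: 3.37
tool_pos: [0.5184, -0.2216, 0.2452]
tool_rot: [3.137, -0.007, 0.011]
contact_force: [-0.3, -0.8, -0.4]
opening: 0.008
grip_force: 20.0
```

>>> apply_moves(delta_pos=[[0,0.1,0],[0,0.2,0],[0,0.3,0],[0,0.38,0],[0,0.4,0],[0,0.4,0],[0,0.4,0]], dr=[[0,0,0],[0,0,0],[0,0,0],[0,0,0],[0,0,0],[0,0,0],[0,0,0]], jaw=[0,0,0,0,0,0,0])

```text
time: 3.95
tool_pos: [0.5165, -0.0607, 0.2398]
tool_rot: [3.141, 0.001, 0.012]
contact_force: [0.2, 0.1, -1.5]
opening: 0.0079
grip_force: 20.0
```

```bash
python3 - <<'E'
from h import *
np.set_printoptions(precision=4,suppress=True)
s=telemetry.observe();print(s['time'],s['tool_pos'],s['tool_rot'],s['qpos'],s['opening'])
w=cam('wrist');im=eyes.read_camera('wrist');np.save('w2.npy',im);cv2.imwrite('pics/w2.png',cv2.resize(im[:,:,::-1],(800,500)))
E
```

```text
3.95 [ 0.5165 -0.0607  0.2398] [3.1411 0.0015 0.0121] [-0.264   0.3236  1.514  -0.0009  1.3052  1.295 ] 0.007939622987296774
```

View pics/w2.png

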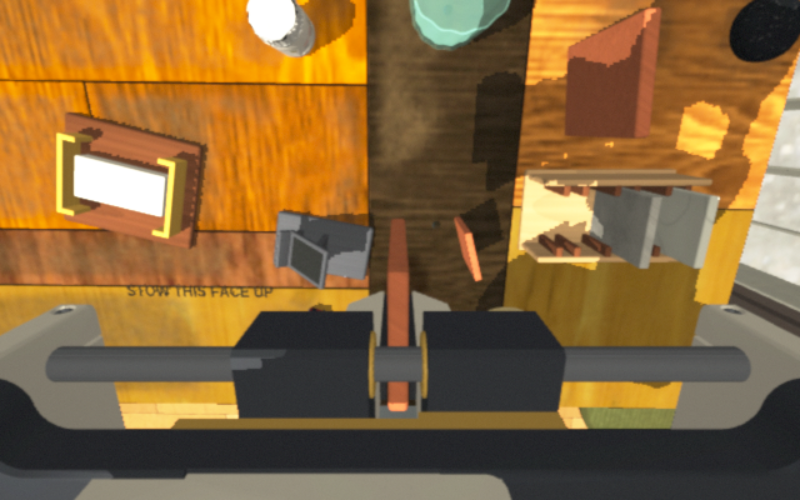

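```bash
python3 - <<'E'
from h import *
np.set_printoptions(precision=4,suppress=True)
w=cam('wrist');im=np.load('w2.npy')
hsv=cv2.cvtColor(im,cv2.COLOR_RGB2HSV)
m=((hsv[:,:,1]<60)&(hsv[:,:,2]>170)).astype(np.uint8); m[:, :50]=0; m[:,170:]=0; m[:110]=0; m[185:]=0
cs,_=cv2.findContours(m,0,2); c=max(cs,key=cv2.contourArea); q=cv2.boxPoints(cv2.minAreaRect(c))
P=np.array([onz(w,p,.024) for p in q]); print('bed',q.tolist(),P[:,:2].tolist(),P.mean(0),[np.linalg.norm(P[i]-P[(i+1)%4]) for i in range(4)],'yaw',[np.arctan2(*(P[(i+1)%4]-P[i])[[1,0]]) for i in range(4)])
cv2.imwrite('pics/e2.png',cv2.resize(im[155:240,205:310,::-1],(735,595),interpolation=cv2.INTER_CUBIC))
E
```

```text
bed [[52.5294189453125, 154.88235473632812], [60.58824157714844, 122.64706420898438], [136.58824157714844, 141.64706420898438], [128.5294189453125, 173.88235473632812]] [[0.5338036361753276, 0.25923056553401447], [0.5718886726134556, 0.24068273942920484], [0.5506458570392897, 0.15521511160863308], [0.5111858963507145, 0.17146328014520998]] [0.5419 0.2066 0.024 ] [np.float64(0.04236144300785556), np.float64(0.08806799997044214), np.float64(0.04267424842146496), np.float64(0.09063475348503873)] yaw [np.float64(-0.4532024000435202), np.float64(-1.8144080193976146), np.float64(2.7509867056681356), np.float64(1.31858265792039)]
```

View pics/e2.png

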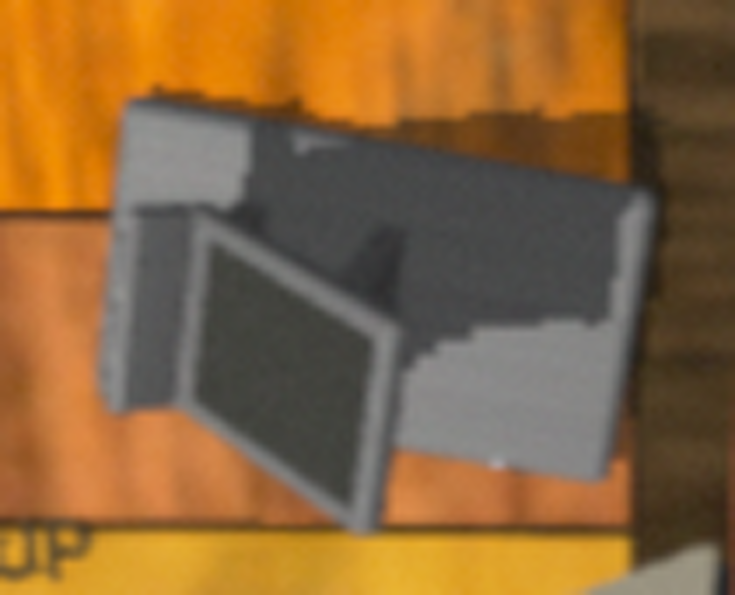

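The crop shows the easel plate's top corners at (397,325) and (368,530), its ledge junction at (203,212) and (180,405), and the foot corners at (128,105), (648,190) and (605,478).

```bash
python3 - <<'E'
from h import *
np.set_printoptions(precision=4,suppress=True)
s=telemetry.observe();w=cam('wrist')
e=lambda p:(205+p[0]/7-.45,155+p[1]/7-.45)
T=[onz(w,e(p),.0734) for p in[(400,328),(372,530)]];B=[onz(w,e(p),.0324) for p in[(203,212),(180,405)]]
print('T',T,'B',B)
for a in(T,B): d=a[0]-a[1];print('w',np.linalg.norm(d),'yaw of easel y',np.arctan2(d[1],d[0]))
mt,mb=sum(T)/2,sum(B)/2; d=mt-mb; print(d,'x dir yaw',np.arctan2(d[1],d[0]))
u=d[:2]/np.linalg.norm(d[:2]); print('rest from T',mt[:2]-.012*u,'from B',mb[:2]+.029*u)
F=[onz(w,e(p),.005) for p in[(128,105),(648,190),(605,478)]];print('foot',F,(F[0]+F[2])/2,np.linalg.norm(F[0]-F[1]),np.linalg.norm(F[1]-F[2]))
for n,z in(('T',mt),('B',mb)): print(n)
C=cam('scene');c2=lambda p:(270+p[0]/4.444-.4,150+p[1]/4.286-.4)
t=[onz(C,c2(p),.0734) for p in[(390,249),(443,264)]];b=[onz(C,c2(p),.0324) for p in[(349,322),(408,343)]]
print('scene T',sum(t)/2,'B',sum(b)/2,b)
E
```

```text
T [array([ 0.4929, -0.0001,  0.0734]), array([0.4586, 0.0059, 0.0734])] B [array([0.5007, 0.0409, 0.0324]), array([0.465 , 0.0475, 0.0324])]
w 0.034800559273985635 yaw of easel y -0.17334851005059848
w 0.03625459432979261 yaw of easel y -0.18286962035142257
[-0.0071 -0.0412  0.041 ] x dir yaw -1.7417363026700843
rest from T [0.4778 0.0148] from B [0.4779 0.0156]
foot [array([0.5137, 0.0609, 0.005 ]), array([ 0.4985, -0.0347,  0.005 ]), array([ 0.4409, -0.0258,  0.005 ])] [0.4773 0.0175 0.005 ] 0.09680936402156731 0.058314387651613425
T
B
scene T [0.4716 0.0126 0.0734] B [0.482  0.0441 0.0324] [array([0.503 , 0.0398, 0.0324]), array([0.461 , 0.0485, 0.0324])]
```

```bash
cat >> h.py <<'E'
rest=np.array([.4775,.0162,.067]); ya=-1.745
ex=np.array([np.cos(ya),np.sin(ya),0]); ey=np.array([-np.sin(ya),np.cos(ya),0]); ez=np.array([0,0,1.])
def placepose(th,a,b,k=.0167):
    r=.5**.5; J=np.array([-.045*r+.004*r,-.045*r-.004*r])
    s=np.array([r,r]);n=np.array([-r,r]);tz=np.array([np.sin(th),np.cos(th)]);nt=np.array([-np.cos(th),np.sin(th)])
    q=J+a*n+b*s+.045*tz+.004*nt+k*tz
    z=-(tz[0]*ex+tz[1]*ez); Rm=np.stack([ey,np.cross(z,ey),z],1)
    return rest+q[0]*ex+q[1]*ez,Rm
def delta(p,Rm):
    st=telemetry.observe(); R0=R.from_euler('xyz',st['tool_rot']).as_matrix()
    return (p-st['tool_pos'])/.4, R.from_matrix(Rm@R0.T).as_rotvec()/.5, st['qpos']
E
python3 - <<'E'
from h import *
np.set_printoptions(precision=4,suppress=True)
for a,b in((.04,.07),(.005,.02),(0,0)):
    p,Rm=placepose(.66,a,b); print(p,delta(p,Rm))
E
```

```text
[ 0.4728 -0.0103  0.1613] (array([-0.1094,  0.128 , -0.1965]), array([ 1.3182, -0.1103, -0.357 ]), array([-0.2653,  0.3237,  1.5135, -0.0008,  1.3054,  1.295 ]))
[0.4747 0.0002 0.1012] (array([-0.1048,  0.1541, -0.3468]), array([ 1.3182, -0.1103, -0.357 ]), array([-0.2653,  0.3237,  1.5135, -0.0008,  1.3054,  1.295 ]))
[0.4765 0.0106 0.0835] (array([-0.1002,  0.1802, -0.391 ]), array([ 1.3182, -0.1103, -0.357 ]), array([-0.2653,  0.3237,  1.5135, -0.0008,  1.3054,  1.295 ]))
```

>>> apply_moves(delta_pos=[[-0.03,0.05,-0.02],[-0.06,0.08,-0.04],[-0.1,0.12,-0.06],[-0.11,0.13,-0.08],[-0.11,0.13,-0.08],[-0.11,0.13,-0.08]], dr=[[0.2,-0.017,-0.05],[0.4,-0.033,-0.11],[0.6,-0.05,-0.16],[0.8,-0.067,-0.217],[0.9,-0.075,-0.244],[0.9,-0.075,-0.244]], jaw=[0,0,0,0,0,0])

```text
time: 4.5
tool_pos: [0.4721, -0.0114, 0.2073]
tool_rot: [-2.689, -0.011, -0.122]
contact_force: [-0.2, 0.0, -1.7]
opening: 0.0078
grip_force: 20.0
```

```bash
python3 - <<'E'
from h import *
np.set_printoptions(precision=4,suppress=True)
s=telemetry.observe();print(s['tool_pos'],s['tool_rot'])
for a,b in((.04,.07),(.006,.02),(0,0)):
    p,Rm=placepose(.66,a,b); print(p,delta(p,Rm))
E
```

```text
[ 0.4721 -0.0114  0.2073] [-2.6888 -0.0111 -0.1222]
[ 0.4728 -0.0103  0.1613] (array([ 0.0019,  0.0029, -0.1148]), array([ 0.4132, -0.0394, -0.1014]), array([-0.48  ,  0.3046,  1.7335,  0.4445,  1.2905,  1.045 ]))
[0.4748 0.0009 0.1019] (array([ 0.0068,  0.0307, -0.2633]), array([ 0.4132, -0.0394, -0.1014]), array([-0.48  ,  0.3046,  1.7335,  0.4445,  1.2905,  1.045 ]))
[0.4765 0.0106 0.0835] (array([ 0.0111,  0.0551, -0.3093]), array([ 0.4132, -0.0394, -0.1014]), array([-0.48  ,  0.3046,  1.7335,  0.4445,  1.2905,  1.045 ]))
```

>>> apply_moves(delta_pos=[[0.002,0.003,-0.04],[0.002,0.003,-0.08],[0.002,0.003,-0.115],[0.004,0.015,-0.17],[0.006,0.025,-0.22],[0.007,0.031,-0.263],[0.007,0.031,-0.263],[0.007,0.031,-0.263]], dr=[[0.2,-0.02,-0.05],[0.41,-0.039,-0.1],[0.413,-0.039,-0.101],[0.413,-0.039,-0.101],[0.413,-0.039,-0.101],[0.413,-0.039,-0.101],[0.413,-0.039,-0.101],[0.413,-0.039,-0.101]], jaw=[0,0,0,0,0,0,0,0])

```text
time: 5.17
tool_pos: [0.4757, 0.0032, 0.1033]
tool_rot: [-2.484, -0.003, -0.169]
contact_force: [-0.0, 0.2, -0.5]
opening: 0.0078
grip_force: 20.0
```

```bash
python3 - <<'E'
from h import *
np.set_printoptions(precision=4,suppress=True)
s=telemetry.observe();print(s['tool_pos'],s['tool_rot'],s['contact_force'])
for a,b in((.001,.015),(0,0),(0,-.004)):
    p,Rm=placepose(.66,a,b); print(p,delta(p,Rm)[:2])
A=eyes.read_camera('scene');B=eyes.read_camera('side')
a=cv2.resize(A[150:270,320:440,::-1],(400,400),interpolation=cv2.INTER_CUBIC);b=cv2.resize(B[160:280,220:340,::-1],(400,400),interpolation=cv2.INTER_CUBIC)
cv2.imwrite('pics/p1.png',np.hstack([a,b]))
E
```

```text
[0.4757 0.0032 0.1033] [-2.4843 -0.0028 -0.169 ] [-0.0473  0.1681 -0.5454]
[0.4748 0.0009 0.0949] (array([-0.0022, -0.0059, -0.0211]), array([ 0.0062,  0.0045, -0.0105]))
[0.4765 0.0106 0.0835] (array([ 0.0021,  0.0185, -0.0493]), array([ 0.0062,  0.0045, -0.0105]))
[0.477  0.0134 0.0807] (array([ 0.0033,  0.0255, -0.0564]), array([ 0.0062,  0.0045, -0.0105]))
```

View pics/p1.png

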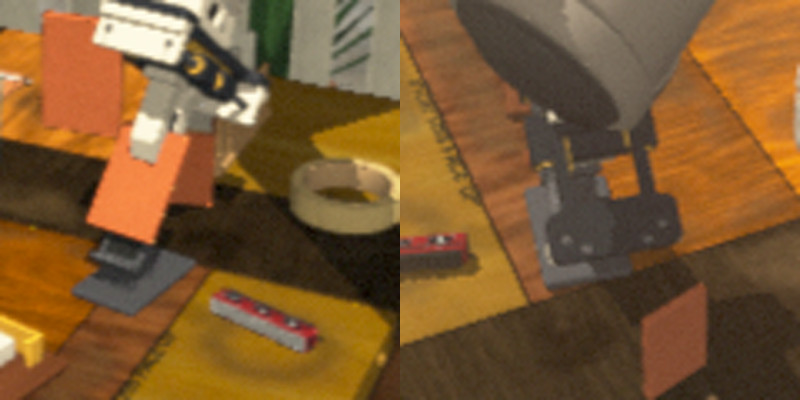

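The tile hangs just above the ledge, centred on the plate, and the small tile is clear. Next I seat it.

>>> apply_moves(delta_pos=[[-0.002,-0.003,-0.02],[-0.002,0.002,-0.026],[0,0.008,-0.033],[0.001,0.012,-0.04],[0.001,0.012,-0.04]], dr=[[0.006,0.005,-0.01],[0.006,0.005,-0.01],[0.006,0.005,-0.01],[0.006,0.005,-0.01],[0.006,0.005,-0.01]], jaw=[0,0,0,0,0], force=12)

```text
time: 5.68
tool_pos: [0.4758, 0.0091, 0.0872]
tool_rot: [-2.481, -0.0, -0.174]
contact_force: [0.1, -0.1, -2.1]
opening: 0.0079
grip_force: 12.0
```

>>> apply_moves(delta_pos=[[0,0.003,-0.005],[0.001,0.006,-0.009],[0.001,0.006,-0.009]], dr=[[0,0,0],[0,0,0],[0,0,0]], jaw=[0,0,0])

```text
time: 5.93
tool_pos: [0.4764, 0.0111, 0.0839]
tool_rot: [-2.481, -0.001, -0.174]
contact_force: [0.3, 0.3, -1.3]
opening: 0.0077
grip_force: 12.0
```

>>> apply_moves(delta_pos=[[0,0,-0.006],[0,0.001,-0.01],[0,0.001,-0.01]], dr=[[0,0,0],[0,0,0],[0,0,0]], jaw=[0,0,0])

```text
time: 6.18
tool_pos: [0.4774, 0.0107, 0.0812]
tool_rot: [-2.48, -0.003, -0.175]
contact_force: [-2.0, -4.7, 11.2]
opening: 0.0083
grip_force: 12.1
```

Contact with the ledge (force is up the slope). Release.

>>> apply_moves(delta_pos=[[0,0,0.003],[0,0,0.003],[0,0,0.003],[0,0,0.003],[0,0,0.003],[0,0,0.003]], dr=[[0,0,0],[0,0,0],[0,0,0],[0,0,0],[0,0,0],[0,0,0]], jaw=[0.1,0.2,0.3,0.4,0.45,0.45])

```text
time: 6.68
tool_pos: [0.4763, 0.0116, 0.081]
tool_rot: [-2.481, -0.0, -0.174]
contact_force: [0.0, -0.7, -0.6]
opening: 0.0379
grip_force: 0.0
```

```bash
python3 - <<'E'
from h import *
np.set_printoptions(precision=4,suppress=True)
s=telemetry.observe();print(s['tool_pos'],s['contact_force'],s['opening'])
Rm=R.from_euler('xyz',s['tool_rot']).as_matrix();print('retract .15:',-.15*Rm[:,2]/.4)
A=eyes.read_camera('scene');B=eyes.read_camera('side')
a=cv2.resize(A[150:270,320:440,::-1],(400,400),interpolation=cv2.INTER_CUBIC);b=cv2.resize(B[160:280,220:340,::-1],(400,400),interpolation=cv2.INTER_CUBIC)
cv2.imwrite('pics/p2.png',np.hstack([a,b]))
hs=cv2.cvtColor(A,cv2.COLOR_RGB2HSV);m=((hs[:,:,0]<12)&(hs[:,:,1]>120)&(hs[:,:,2]>150)).astype(np.uint8);m[:, :340]=0;m[:,400:]=0;m[:180]=0;m[232:]=0
C=cam('scene');cs,_=cv2.findContours(m,0,2)
for c in cs:
    if cv2.contourArea(c)>50: print(cv2.contourArea(c),cv2.approxPolyDP(c,3,True)[:,0].tolist())
r=.5**.5
sl=r*ex+r*ez; nn=-r*ex+r*ez
print([proj(C,rest+.004*nn+i*.045*sl+j*.03*ey).round(0).tolist() for i,j in((1,1),(1,-1),(-1,-1),(-1,1))])
E
```

```text
[0.4763 0.0116 0.081 ] [ 0.0439 -0.6538 -0.6203] 0.037916756112943095
retract .15: [-0.0399 -0.2267  0.296 ]
511.5 [[376, 199], [365, 200], [360, 210], [354, 208], [354, 201], [345, 224], [363, 230]]
137.0 [[340, 180], [340, 188], [355, 190], [355, 180]]
[[357.0, 193.0], [376.0, 199.0], [363.0, 230.0], [344.0, 223.0]]
```

The tile's corners, scene (376,199), (363,230) and (345,224), match the predicted rest pose (376,199), (363,230), (344,223), so it is leaning properly. Next I retract.

>>> apply_moves(delta_pos=[[-0.005,-0.03,0.04],[-0.013,-0.075,0.099],[-0.027,-0.15,0.2],[-0.036,-0.2,0.27],[-0.036,-0.2,0.33],[-0.036,-0.18,0.4],[-0.036,-0.15,0.45],[-0.036,-0.1,0.5]], dr=[[0,0,0],[0,0,0],[0,0,0],[0,0,0],[-0.25,0,0],[-0.5,0,0],[-0.75,0,0],[-1,0,0]], jaw=[0.45,0.45,0.45,0.6,0.85,0.85,0.85,0.85])

```text
time: 7.45
tool_pos: [0.4627, -0.0302, 0.2836]
tool_rot: [-2.98, -0.09, -0.157]
contact_force: [1.0, -0.4, 0.3]
opening: 0.07
grip_force: 0.0
```

```bash
cat >> h.py <<'E'
def sidepose(off,k=.011,up=0.,lat=0.,tilt=np.pi/4):
    # tool z into plate; TCP k beyond tile centre, backed off by off
    z=np.sin(tilt)*ex-np.cos(tilt)*ez; y=-ey
    r=.5**.5
    Rm=np.stack([np.cross(y,z),y,z],1)
    return rest+up*(r*ex+r*ez)+lat*ey+(k-off)*z,Rm
E
python3 - <<'E'
from h import *
np.set_printoptions(precision=4,suppress=True)
s=telemetry.observe();print(s['tool_pos'],s['tool_rot'],s['opening'])
for y in (0,1):
  for o in (.12,.06,0):
    p,Rm=sidepose(o)
    if y: Rm=Rm@np.diag([-1,-1,1])
    print(p,R.from_matrix(Rm).as_euler('xyz'),delta(p,Rm))
A=eyes.read_camera('scene')
hs=cv2.cvtColor(A,cv2.COLOR_RGB2HSV);m=((hs[:,:,0]<12)&(hs[:,:,1]>120)&(hs[:,:,2]>150)).astype(np.uint8);m[:, :330]=0;m[:,400:]=0;m[:180]=0;m[232:]=0
for c in cv2.findContours(m,0,2)[0]:
    if cv2.contourArea(c)>50: print(cv2.contourArea(c),cv2.approxPolyDP(c,3,True)[:,0].tolist())
E
```

```text
[ 0.4627 -0.0302  0.2836] [-2.9804 -0.0898 -0.1568] 0.06997764295918606
[0.4909 0.0921 0.1441] [-3.1416 -0.7854 -1.745 ] (array([ 0.0705,  0.3058, -0.3488]), array([-1.4591, -0.6315, -3.1675]), array([-0.3538,  0.132 ,  1.6593,  0.1824,  1.2984,  1.3219]))
[0.4835 0.0503 0.1016] [-3.1416 -0.7854 -1.745 ] (array([ 0.0521,  0.2013, -0.4549]), array([-1.4591, -0.6315, -3.1675]), array([-0.3538,  0.132 ,  1.6593,  0.1824,  1.2984,  1.3219]))
[0.4762 0.0085 0.0592] [-3.1416 -0.7854 -1.745 ] (array([ 0.0337,  0.0969, -0.561 ]), array([-1.4591, -0.6315, -3.1675]), array([-0.3538,  0.132 ,  1.6593,  0.1824,  1.2984,  1.3219]))
[0.4909 0.0921 0.1441] [3.1416 0.7854 1.3966] (array([ 0.0705,  0.3058, -0.3488]), array([-1.4091,  1.3762,  2.9945]), array([-0.3538,  0.132 ,  1.6593,  0.1824,  1.2984,  1.3219]))
[0.4835 0.0503 0.1016] [3.1416 0.7854 1.3966] (array([ 0.0521,  0.2013, -0.4549]), array([-1.4091,  1.3762,  2.9945]), array([-0.3538,  0.132 ,  1.6593,  0.1824,  1.2984,  1.3219]))
[0.4762 0.0085 0.0592] [3.1416 0.7854 1.3966] (array([ 0.0337,  0.0969, -0.561 ]), array([-1.4091,  1.3762,  2.9945]), array([-0.3538,  0.132 ,  1.6593,  0.1824,  1.2984,  1.3219]))
877.5 [[384, 190], [369, 189], [367, 198], [358, 194], [344, 223], [363, 230], [371, 212], [383, 210]]
190.0 [[332, 181], [333, 187], [355, 190], [354, 180]]
```

>>> apply_moves(delta_pos=[[0.01,0.06,-0.01],[0.03,0.12,-0.03],[0.05,0.2,-0.05],[0.07,0.27,-0.06],[0.07,0.306,-0.06]], dr=[[-0.094,0.092,0.2],[-0.188,0.184,0.4],[-0.282,0.275,0.6],[-0.376,0.367,0.8],[-0.47,0.459,0.998]], jaw=[0.9,0.9,0.9,0.9,0.9])

```text
time: 7.92
tool_pos: [0.4901, 0.0966, 0.2559]
tool_rot: [3.099, 0.169, 0.349]
contact_force: [0.0, 0.3, 0.3]
opening: 0.0828
grip_force: 0.0
```

>>> apply_moves(delta_pos=[[0,0,0],[0,0,0],[0,0,0],[0,0,0],[0,0,0]], dr=[[-0.094,0.092,0.2],[-0.188,0.184,0.4],[-0.282,0.275,0.6],[-0.376,0.367,0.8],[-0.47,0.459,0.998]], jaw=[0.9,0.9,0.9,0.9,0.9])

```text
time: 8.33
tool_pos: [0.49, 0.094, 0.2566]
tool_rot: [3.028, 0.487, 0.828]
contact_force: [0.5, -1.0, -0.4]
opening: 0.0827
grip_force: 0.0
```

```bash
cat > g.py <<'E'
from h import *
import sys
np.set_printoptions(precision=4,suppress=True)
s=telemetry.observe();print(s['time'],s['tool_pos'],s['tool_rot'],s['opening'],s['contact_force'],'q',s['qpos'])
for o in (.12,.06,0):
    p,Rm=sidepose(o);Rm=Rm@np.diag([-1,-1,1]);print(o,p,*delta(p,Rm)[:2])
E
python3 g.py
```

```text
8.3333 [0.49   0.094  0.2566] [3.0282 0.4868 0.828 ] 0.08270911853630943 [ 0.4573 -0.9746 -0.4204] q [ 0.2572  0.5015  1.2965 -0.3565  1.6949  0.9907]
0.12 [0.4909 0.0921 0.1441] [ 0.0022 -0.0046 -0.2814] [-0.4585  0.4325  0.9926]
0.06 [0.4835 0.0503 0.1016] [-0.0162 -0.1091 -0.3875] [-0.4585  0.4325  0.9926]
0 [0.4762 0.0085 0.0592] [-0.0345 -0.2136 -0.4935] [-0.4585  0.4325  0.9926]
```

>>> apply_moves(delta_pos=[[0,0,0],[0,0,-0.03],[0,0,-0.06],[0,0,-0.1],[0,0,-0.15],[0,0,-0.15]], dr=[[-0.094,0.088,0.2],[-0.183,0.173,0.4],[-0.275,0.26,0.6],[-0.368,0.346,0.8],[-0.459,0.433,0.993],[-0.459,0.433,0.993]], jaw=[0.9,0.9,0.9,0.9,0.9,0.9])

```text
time: 8.83
tool_pos: [0.487, 0.0945, 0.1923]
tool_rot: [-3.13, 0.788, 1.406]
contact_force: [-0.8, 0.0, -0.2]
opening: 0.0827
grip_force: 0.0
```

```bash
python3 g.py; python3 - <<'E'
from h import *
w=cam('wrist');im=eyes.read_camera('wrist');np.save('w3.npy',im)
hs=cv2.cvtColor(im,cv2.COLOR_RGB2HSV);m=((hs[:,:,0]<10)&(hs[:,:,1]>110)&(hs[:,:,2]>110)).astype(np.uint8)
r=.5**.5; sl=r*ex+r*ez; nn=-r*ex+r*ez
print('pred',[proj(w,rest+.004*nn+i*.045*sl+j*.03*ey).round(1).tolist() for i,j in((1,1),(1,-1),(-1,-1),(-1,1))])
for c in cv2.findContours(m,0,2)[0]:
    if cv2.contourArea(c)>300: print(cv2.contourArea(c),cv2.boxPoints(cv2.minAreaRect(c)).round(1).tolist(),cv2.approxPolyDP(c,4,True)[:,0].tolist())
cv2.imwrite('pics/w3.png',im[:,:,::-1])
E
```

```text
8.8333 [0.487  0.0945 0.1923] [-3.1297  0.7881  1.4064] 0.0826701580799696 [-0.8475  0.0299 -0.2104] q [ 0.4155  0.6236  1.4293 -0.627   1.5969  0.736 ]
0.12 [0.4909 0.0921 0.1441] [ 0.0098 -0.0059 -0.1207] [ 0.0024 -0.0175 -0.0028]
0.06 [0.4835 0.0503 0.1016] [-0.0086 -0.1103 -0.2267] [ 0.0024 -0.0175 -0.0028]
0 [0.4762 0.0085 0.0592] [-0.027  -0.2148 -0.3328] [ 0.0024 -0.0175 -0.0028]
pred [[352.7, 198.4], [293.2, 198.0], [291.4, 104.8], [356.4, 105.2]]
5289.5 [[293.0, 104.0], [361.0, 104.0], [361.0, 205.0], [293.0, 205.0]] [[300, 104], [306, 118], [293, 134], [294, 194], [330, 194], [332, 205], [335, 195], [353, 199], [353, 178], [361, 187], [356, 184], [361, 183], [360, 170], [351, 169], [354, 159], [349, 159], [354, 157], [354, 104]]
```

View pics/w3.png

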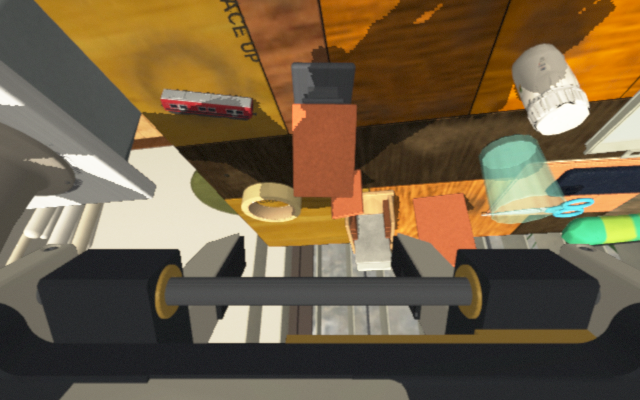

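The wrist view shows the tile at columns 293–355, rows 104–198, as predicted. I approach along the normal.

>>> apply_moves(delta_pos=[[0.005,-0.003,-0.06],[0.01,-0.006,-0.12],[0.002,-0.05,-0.166],[-0.009,-0.11,-0.227],[-0.015,-0.145,-0.263],[-0.021,-0.18,-0.298],[-0.027,-0.215,-0.333],[-0.027,-0.215,-0.333]], dr=[[0.002,-0.017,-0.003],[0.002,-0.017,-0.003],[0.002,-0.017,-0.003],[0.002,-0.017,-0.003],[0.002,-0.017,-0.003],[0.002,-0.017,-0.003],[0.002,-0.017,-0.003],[0.002,-0.017,-0.003]], jaw=[0.9,0.9,0.9,0.9,0.9,0.9,0.9,0.9])

```text
time: 9.55
tool_pos: [0.4783, 0.0052, 0.0634]
tool_rot: [3.127, 0.78, 1.373]
contact_force: [-0.9, -0.6, 0.6]
opening: 0.0827
grip_force: 0.0
```

```bash
python3 g.py
```

```text
9.55 [0.4783 0.0052 0.0634] [3.1265 0.7801 1.3734] 0.08271842491142709 [-0.9074 -0.5695  0.569 ] q [ 0.2751  0.7283  1.6711 -0.7307  1.2487  0.8898]
0.12 [0.4909 0.0921 0.1441] [0.0314 0.2174 0.2016] [-0.0064  0.023   0.0251]
0.06 [0.4835 0.0503 0.1016] [0.013  0.1129 0.0956] [-0.0064  0.023   0.0251]
0 [0.4762 0.0085 0.0592] [-0.0054  0.0085 -0.0105] [-0.0064  0.023   0.0251]
```

>>> apply_moves(delta_pos=[[0,0,0],[0,0,0]], dr=[[0,0,0],[0,0,0]], jaw=[0.8,0.75], force=15)

```text
time: 9.72
tool_pos: [0.4804, 0.008, 0.0653]
tool_rot: [3.121, 0.778, 1.374]
contact_force: [0.6, -0.0, 0.0]
opening: 0.0737
grip_force: 0.0
```

```bash
python3 g.py
```

```text
9.7167 [0.4804 0.008  0.0653] [3.1207 0.7782 1.374 ] 0.07368612784540172 [ 0.581  -0.0058  0.008 ] q [ 0.2799  0.7259  1.6666 -0.7303  1.2506  0.8884]
0.12 [0.4909 0.0921 0.1441] [0.0261 0.2102 0.1968] [-0.0087  0.0318  0.0158]
0.06 [0.4835 0.0503 0.1016] [0.0077 0.1058 0.0908] [-0.0087  0.0318  0.0158]
0 [0.4762 0.0085 0.0592] [-0.0107  0.0013 -0.0153] [-0.0087  0.0318  0.0158]
```

>>> apply_moves(delta_pos=[[-0.011,0.001,-0.015],[-0.011,0.001,-0.015],[-0.011,0.001,-0.015]], dr=[[-0.009,0.032,0.016],[-0.009,0.032,0.016],[-0.009,0.032,0.016]], jaw=[0.75,0.75,0.75])

```text
time: 9.97
tool_pos: [0.4748, 0.0088, 0.058]
tool_rot: [-3.137, 0.787, 1.403]
contact_force: [-0.5, 0.1, 0.2]
opening: 0.0688
grip_force: 0.0
```

```bash
python3 g.py
```

```text
9.9667 [0.4748 0.0088 0.058 ] [-3.1368  0.787   1.403 ] 0.06884146653941983 [-0.4695  0.1428  0.1965] q [ 0.2859  0.7384  1.6768 -0.7335  1.2464  0.8874]
0.12 [0.4909 0.0921 0.1441] [0.0402 0.2083 0.2151] [ 0.0021 -0.0072 -0.0061]
0.06 [0.4835 0.0503 0.1016] [0.0218 0.1038 0.109 ] [ 0.0021 -0.0072 -0.0061]
0 [0.4762 0.0085 0.0592] [ 0.0034 -0.0007  0.0029] [ 0.0021 -0.0072 -0.0061]
```

Good. Close.

>>> apply_moves(delta_pos=[[0,0,0],[0,0,0],[0,0,0],[0,0,0],[0,0,0]], dr=[[0,0,0],[0,0,0],[0,0,0],[0,0,0],[0,0,0]], jaw=[0.6,0.55,0.5,0.5,0.5], force=20)

```text
time: 10.38
tool_pos: [0.4751, 0.0085, 0.0581]
tool_rot: [-3.138, 0.787, 1.402]
contact_force: [0.4, 3.6, 1.9]
opening: 0.06
grip_force: 20.0
```

```bash
python3 g.py; python3 - <<'E'
from h import *
A=eyes.read_camera('scene')
hs=cv2.cvtColor(A,cv2.COLOR_RGB2HSV);m=((hs[:,:,0]<12)&(hs[:,:,1]>120)&(hs[:,:,2]>120)).astype(np.uint8);m[:, :330]=0;m[:,400:]=0;m[:180]=0;m[232:]=0
for c in cv2.findContours(m,0,2)[0]:
    if cv2.contourArea(c)>30: print(cv2.contourArea(c),cv2.approxPolyDP(c,3,True)[:,0].tolist())
E
```

```text
10.3833 [0.4751 0.0085 0.0581] [-3.1379  0.7865  1.4018] 0.05995794163247321 [0.4424 3.5524 1.8879] q [ 0.2851  0.7381  1.6767 -0.7337  1.2458  0.8874]
0.12 [0.4909 0.0921 0.1441] [0.0395 0.209  0.2149] [ 0.0013 -0.0056 -0.0052]
0.06 [0.4835 0.0503 0.1016] [0.0211 0.1045 0.1088] [ 0.0013 -0.0056 -0.0052]
0 [0.4762 0.0085 0.0592] [0.0027 0.0001 0.0028] [ 0.0013 -0.0056 -0.0052]
123.0 [[348, 217], [346, 224], [364, 229], [366, 224]]
42.0 [[368, 191], [383, 194], [383, 190]]
```

>>> apply_moves(delta_pos=[[0.002,0.01,0.01],[0.006,0.035,0.036],[0.014,0.07,0.073],[0.021,0.105,0.15],[0.03,0.105,0.24],[0.05,0.105,0.33],[0.08,0.105,0.42],[0.11,0.105,0.48]], dr=[[0,0,0],[0,0,0],[0,0,0],[0,0,0],[0.2,-0.04,0],[0.4,-0.07,0],[0.6,-0.105,0],[0.8,-0.14,0]], jaw=[0.5,0.5,0.5,0.5,0.5,0.5,0.5,0.5])

```text
time: 11.1
tool_pos: [0.5196, 0.0509, 0.2542]
tool_rot: [3.139, 0.375, 1.402]
contact_force: [0.9, -0.3, -1.7]
opening: 0.06
grip_force: 20.0
```

```bash
cat > m.py <<'E'
from h import *
np.set_printoptions(precision=4,suppress=True)
s=telemetry.observe();print(s['time'],s['tool_pos'],s['tool_rot'],s['opening'],s['contact_force'],'q',s['qpos'])
def mp(p,yaw): Rm=R.from_euler('xyz',[np.pi,0,yaw]).as_matrix(); return delta(np.array(p),Rm)[:2]
E
python3 - <<'E'
from m import *
print(mp((.52,.04,.25),1.32))
E
```

```text
11.1 [0.5196 0.0509 0.2542] [3.1394 0.3749 1.4018] 0.05999531670929902 [ 0.8857 -0.2726 -1.659 ] q [ 0.1628  0.4089  1.4068 -0.3567  1.4586  0.3955]
(array([ 0.0009, -0.0273, -0.0106]), array([ 0.7345, -0.152 , -0.1626]))
```

>>> apply_moves(delta_pos=[[0,-0.027,-0.01],[0,-0.027,-0.01],[0,-0.027,-0.01],[0,-0.027,-0.01],[0,-0.027,-0.01],[0,-0.027,-0.01]], dr=[[0.25,-0.05,-0.05],[0.5,-0.1,-0.11],[0.735,-0.152,-0.163],[0.735,-0.152,-0.163],[0.735,-0.152,-0.163],[0.735,-0.152,-0.163]], jaw=[0.5,0.5,0.5,0.5,0.5,0.5])

```text
time: 11.6
tool_pos: [0.5183, 0.0393, 0.2456]
tool_rot: [-3.135, 0.008, 1.319]
contact_force: [-0.1, -0.2, -1.2]
opening: 0.0595
grip_force: 20.0
```

```bash
python3 - <<'E'
from m import *
w=cam('wrist');im=eyes.read_camera('wrist');np.save('w4.npy',im)
hs=cv2.cvtColor(im,cv2.COLOR_RGB2HSV)
def big(m,lim=100):
    return [c for c in sorted(cv2.findContours(m.astype(np.uint8),0,2)[0],key=cv2.contourArea,reverse=True) if cv2.contourArea(c)>lim]
ctr=proj(w,(.539,.207,.024)); print('pred ctr',ctr)
Y,X=np.mgrid[:400,:640]; near=(abs(X-ctr[0])<110)&(abs(Y-ctr[1])<110)
for n,m in dict(bed=(hs[:,:,1]<70)&(hs[:,:,2]>150)&near,brass=(hs[:,:,0]>20)&(hs[:,:,0]<32)&(hs[:,:,1]>90)&(hs[:,:,2]>140)&near).items():
    for c in big(m)[:3]:
        q=cv2.boxPoints(cv2.minAreaRect(c));z=.024 if n=='bed' else .030
        P=np.array([onz(w,p,z) for p in q]);e=P-np.roll(P,1,0)
        print(n,cv2.contourArea(c),q.round(0).tolist(),P.mean(0),np.linalg.norm(e,axis=1),np.arctan2(e[:,1],e[:,0]))
        print('   poly',[onz(w,p,z)[:2].round(4).tolist() for p in cv2.approxPolyDP(c,3,True)[:,0]])
# tile in hand
m=(hs[:,:,0]<10)&(hs[:,:,1]>110)&(hs[:,:,2]>90)
tc=s['tool_pos']+[0,0,.011]
print('tile pred',[proj(w,tc+[i*.045*np.cos(1.32)+j*.03*np.sin(1.32),i*.045*np.sin(1.32)-j*.03*np.cos(1.32),.004]).round(0).tolist() for i,j in((1,1),(1,-1),(-1,-1),(-1,1))])
for c in big(m)[:3]: print(cv2.contourArea(c),cv2.approxPolyDP(c,4,True)[:,0].tolist())
E
```

```text
11.6 [0.5183 0.0393 0.2456] [-3.135   0.0084  1.3194] 0.059489788371151694 [-0.0933 -0.2357 -1.2378] q [-0.0675  0.3233  1.498  -0.0073  1.3283  0.1857]
pred ctr [298.7657  16.5065]
bed 2025.0 [[281.0, 0.0], [318.0, 0.0], [318.0, 57.0], [281.0, 57.0]] [0.5365 0.1949 0.024 ] [0.0558 0.0395 0.0558 0.0415] [ 1.2824 -0.2536 -1.8231  2.8887]
   poly [[0.5248, 0.2268], [0.5122, 0.1724], [0.548, 0.1632], [0.5631, 0.2169]]
brass 269.0 [[267.0, 53.0], [334.0, 53.0], [334.0, 67.0], [267.0, 67.0]] [0.5294 0.164  0.03  ] [0.0143 0.0737 0.0142 0.0747] [ 1.2688 -0.253  -1.8075  2.8888]
   poly [[0.4953, 0.1791], [0.4925, 0.1662], [0.5639, 0.1488], [0.567, 0.1617], [0.559, 0.1522], [0.4969, 0.1693]]
brass 208.0 [[182.0, 72.0], [206.0, 62.0], [214.0, 82.0], [190.0, 92.0]] [0.4128 0.1759 0.03  ] [0.022  0.0302 0.0217 0.0308] [ 1.6362  0.1082 -1.4805 -3.0263]
   poly [[0.4279, 0.1743], [0.4155, 0.1732], [0.4138, 0.1812], [0.4182, 0.1833], [0.4125, 0.1869], [0.4083, 0.1794], [0.4036, 0.1795], [0.3983, 0.1633], [0.4051, 0.1682], [0.4073, 0.1643], [0.4114, 0.1687], [0.425, 0.1663]]
tile pred [[381.0, 180.0], [254.0, 180.0], [264.0, 336.0], [372.0, 336.0]]
2653.0 [[264, 310], [267, 333], [313, 333], [315, 327], [316, 333], [370, 332], [372, 306]]
2482.0 [[259, 236], [261, 270], [267, 272], [262, 276], [275, 276], [276, 269], [277, 276], [340, 277], [348, 271], [368, 272], [367, 267], [373, 276], [355, 277], [375, 276], [376, 262], [370, 256], [361, 261], [347, 257], [334, 264], [331, 257], [326, 262], [310, 257], [309, 250], [294, 240], [286, 247], [277, 240], [269, 242], [269, 248], [267, 243], [261, 246]]
354.5 [[167, 188], [170, 199], [181, 199], [172, 194], [176, 188], [191, 200], [224, 201], [208, 193], [222, 190], [188, 189], [188, 196], [184, 188]]
```

>>> apply_moves(delta_pos=[[0,-0.08,0.08],[0,-0.14,0.16],[0,-0.14,0.2],[0,-0.14,0.2],[0,-0.14,0.2]], dr=[[0,0,0],[0,0,0],[0,0,0],[0,0,0],[0,0,0]], jaw=[0.5,0.5,0.5,0.5,0.5])

```text
time: 12.07
tool_pos: [0.5191, -0.0155, 0.3259]
tool_rot: [-3.137, 0.007, 1.321]
contact_force: [-0.1, -0.1, -1.3]
opening: 0.0597
grip_force: 20.0
```

```bash
python3 - <<'E'
from m import *
w=cam('wrist');im=eyes.read_camera('wrist');np.save('w5.npy',im)
hs=cv2.cvtColor(im,cv2.COLOR_RGB2HSV)
def big(m,lim=60):
    return [c for c in sorted(cv2.findContours(m.astype(np.uint8),0,2)[0],key=cv2.contourArea,reverse=True) if cv2.contourArea(c)>lim]
ctr=proj(w,(.539,.207,.024)); print('pred ctr',ctr)
Y,X=np.mgrid[:400,:640]; near=(abs(X-ctr[0])<70)&(abs(Y-ctr[1])<75)
for n,m in dict(bed=(hs[:,:,1]<70)&(hs[:,:,2]>150)&near,brass=(hs[:,:,0]>20)&(hs[:,:,0]<32)&(hs[:,:,1]>90)&(hs[:,:,2]>140)&near).items():
    for c in big(m)[:3]:
        q=cv2.boxPoints(cv2.minAreaRect(c));z=.024 if n=='bed' else .030
        P=np.array([onz(w,p,z) for p in q]);e=P-np.roll(P,1,0)
        print(n,cv2.contourArea(c),q.round(0).tolist(),P.mean(0),np.linalg.norm(e,axis=1),np.arctan2(e[:,1],e[:,0]))
        print('   poly',[onz(w,p,z)[:2].round(4).tolist() for p in cv2.approxPolyDP(c,2.5,True)[:,0]])
print(mp((.539,.207,.15),1.318))
E
```

```text
12.0667 [ 0.5191 -0.0155  0.3259] [-3.1366  0.0067  1.321 ] 0.059655445603984794 [-0.0749 -0.0605 -1.3269] q [-0.1737  0.278   1.3436 -0.0063  1.5255  0.0764]
pred ctr [290.7141 -13.4505]
bed 661.5 [[277.0, 0.0], [308.0, 0.0], [308.0, 22.0], [277.0, 22.0]] [0.5337 0.1798 0.024 ] [0.0254 0.0402 0.0253 0.0409] [ 1.2805 -0.2515 -1.8311  2.8903]
   poly [[0.5177, 0.197], [0.5117, 0.1723], [0.5504, 0.1636], [0.5553, 0.1873]]
brass 215.0 [[264.0, 18.0], [321.0, 18.0], [321.0, 31.0], [264.0, 31.0]] [0.5296 0.1634 0.03  ] [0.0151 0.074  0.0151 0.0748] [ 1.2679 -0.2513 -1.8185  2.8904]
   poly [[0.4954, 0.1788], [0.4925, 0.1651], [0.5643, 0.1491], [0.5674, 0.1615], [0.5637, 0.1624], [0.5598, 0.1526], [0.5494, 0.1541], [0.4977, 0.1686]]
(array([ 0.0512,  0.5557, -0.4368]), array([ 0.0092, -0.0177, -0.0066]))
```

>>> apply_moves(delta_pos=[[0,0.1,-0.05],[0.01,0.2,-0.1],[0.01,0.3,-0.15],[0.01,0.34,-0.17],[0.01,0.34,-0.17],[0.01,0.34,-0.17]], dr=[[0,0,0],[0,0,0],[0,0,0],[0.01,-0.018,-0.006],[0.01,-0.018,-0.006],[0.01,-0.018,-0.006]], jaw=[0.5,0.5,0.5,0.5,0.5,0.5])

```text
time: 12.62
tool_pos: [0.5211, 0.1214, 0.2554]
tool_rot: [-3.139, 0.001, 1.321]
contact_force: [0.8, -0.5, -0.5]
opening: 0.0596
grip_force: 20.0
```

```bash
python3 - <<'E'
from m import *
w=cam('wrist');im=eyes.read_camera('wrist');np.save('w6.npy',im)
hs=cv2.cvtColor(im,cv2.COLOR_RGB2HSV)
def big(m,lim=60):
    return [c for c in sorted(cv2.findContours(m.astype(np.uint8),0,2)[0],key=cv2.contourArea,reverse=True) if cv2.contourArea(c)>lim]
ctr=proj(w,(.54,.2075,.024)); print('pred ctr',ctr, 'cam',w[2])
Y,X=np.mgrid[:400,:640]; near=(abs(X-ctr[0])<70)&(abs(Y-ctr[1])<95)
for n,m in dict(bed=(hs[:,:,1]<70)&(hs[:,:,2]>150)&near,brass=(hs[:,:,0]>20)&(hs[:,:,0]<32)&(hs[:,:,1]>90)&(hs[:,:,2]>140)&near).items():
    for c in big(m)[:3]:
        q=cv2.boxPoints(cv2.minAreaRect(c));z=.024 if n=='bed' else .030
        P=np.array([onz(w,p,z) for p in q]);e=P-np.roll(P,1,0)
        print(n,cv2.contourArea(c),q.round(0).tolist(),P.mean(0),np.linalg.norm(e,axis=1),np.arctan2(e[:,1],e[:,0]))
        print('   poly',[onz(w,p,z)[:2].round(4).tolist() for p in cv2.approxPolyDP(c,2.5,True)[:,0]])
tc=s['tool_pos']+[0,0,.011]
print('tile pred',[proj(w,tc+[i*.045*np.cos(1.32)+j*.03*np.sin(1.32),i*.045*np.sin(1.32)-j*.03*np.cos(1.32),.004]).round(0).tolist() for i,j in((1,1),(1,-1),(-1,-1),(-1,1))])
print('cols 300',[(r,im[r,318].tolist()) for r in range(160,204,3)])
print('row 195',[(c,im[195,c].tolist()) for c in (246,250,254,258,262,266,370,374,378,382,386)])
E
```

```text
12.6167 [0.5211 0.1214 0.2554] [-3.1388  0.0012  1.3208] 0.05957576876476869 [ 0.7758 -0.4767 -0.5496] q [ 0.0858  0.3416  1.444  -0.0002  1.359   0.3358]
pred ctr [315.6098  95.6539] cam [0.5411 0.1985 0.4127]
bed 2380.5 [[298.0, 56.0], [332.0, 56.0], [332.0, 130.0], [298.0, 130.0]] [0.5397 0.2092 0.024 ] [0.0836 0.0392 0.0836 0.0419] [ 1.301  -0.2509 -1.8082  2.8909]
   poly [[0.568, 0.2451], [0.5306, 0.2525], [0.5113, 0.1734], [0.5495, 0.1636]]
brass 240.0 [[282.0, 45.0], [349.0, 45.0], [349.0, 59.0], [282.0, 59.0]] [0.5516 0.2527 0.03  ] [0.0145 0.0753 0.0145 0.0762] [ 1.2857 -0.2509 -1.7921  2.8907]
   poly [[0.5894, 0.2484], [0.5167, 0.2681], [0.5141, 0.2592], [0.5162, 0.2543], [0.5213, 0.2637], [0.5838, 0.2488], [0.5845, 0.2368]]
brass 201.5 [[285.0, 128.0], [347.0, 128.0], [347.0, 140.0], [285.0, 140.0]] [0.5294 0.1643 0.03  ] [0.0144 0.0751 0.0144 0.0759] [ 1.2886 -0.2507 -1.794   2.891 ]
   poly [[0.4945, 0.1794], [0.4932, 0.1661], [0.5649, 0.1503], [0.5664, 0.1622], [0.5604, 0.1527], [0.4974, 0.1676], [0.498, 0.1785]]
tile pred [[381.0, 180.0], [254.0, 180.0], [264.0, 336.0], [372.0, 336.0]]
cols 300 [(160, [154, 89, 17]), (163, [145, 82, 16]), (166, [156, 87, 16]), (169, [173, 95, 4]), (172, [144, 77, 3]), (175, [146, 80, 17]), (178, [161, 84, 50]), (181, [229, 123, 72]), (184, [230, 126, 72]), (187, [237, 130, 75]), (190, [237, 130, 75]), (193, [234, 129, 74]), (196, [233, 129, 74]), (199, [232, 128, 73]), (202, [236, 130, 75])]
row 195 [(246, [161, 116, 30]), (250, [148, 107, 26]), (254, [148, 104, 23]), (258, [226, 122, 73]), (262, [234, 126, 75]), (266, [232, 127, 75]), (370, [236, 131, 76]), (374, [232, 126, 74]), (378, [227, 121, 69]), (382, [154, 85, 9]), (386, [179, 99, 9])]
```

>>> apply_moves(delta_pos=[[0.02,0.09,-0.03],[0.04,0.18,-0.08],[0.047,0.218,-0.16],[0.047,0.218,-0.25],[0.047,0.218,-0.34],[0.047,0.218,-0.42],[0.047,0.218,-0.46],[0.047,0.218,-0.46]], dr=[[-0.005,0,-0.006],[-0.005,0,-0.006],[-0.005,0,-0.006],[-0.005,0,-0.006],[-0.005,0,-0.006],[-0.005,0,-0.006],[-0.005,0,-0.006],[-0.005,0,-0.006]], jaw=[0.5,0.5,0.5,0.5,0.5,0.5,0.5,0.5])

```text
time: 13.33
tool_pos: [0.5392, 0.205, 0.0698]
tool_rot: [-3.137, 0.005, 1.312]
contact_force: [-0.4, -0.3, -1.6]
opening: 0.06
grip_force: 20.0
```

>>> apply_moves(delta_pos=[[0,0,0],[0,0,0]], dr=[[0,0,0],[0,0,0]], jaw=[0.5,0.5])

```text
time: 13.5
tool_pos: [0.5429, 0.2063, 0.0756]
tool_rot: [3.136, 0.0, 1.313]
contact_force: [0.0, 0.4, -1.9]
opening: 0.0597
grip_force: 20.0
```

```bash
python3 - <<'E'
from m import *
print(mp((.540,.2085,.03),1.318),mp((.540,.2085,.017),1.318))
E
```

```text
13.5 [0.5429 0.2063 0.0756] [3.1363 0.     1.3125] 0.05974125577379885 [ 0.0035  0.4322 -1.9429] q [ 0.2326  0.5949  1.5614 -0.003   0.9807  0.4926]
(array([-0.0073,  0.0055, -0.1139]), array([0.0027, 0.0103, 0.011 ])) (array([-0.0073,  0.0055, -0.1464]), array([0.0027, 0.0103, 0.011 ]))
```

>>> apply_moves(delta_pos=[[-0.007,0.005,-0.03],[-0.007,0.005,-0.06],[-0.007,0.005,-0.07],[-0.007,0.005,-0.07]], dr=[[0.003,0.01,0.01],[0.003,0.01,0.01],[0.003,0.01,0.01],[0.003,0.01,0.01]], jaw=[0.5,0.5,0.5,0.5])

```text
time: 13.83
tool_pos: [0.5383, 0.2085, 0.0455]
tool_rot: [-3.138, 0.001, 1.318]
contact_force: [0.4, -0.3, -0.5]
opening: 0.0596
grip_force: 20.0
```

```bash
python3 - <<'E'
from m import *
print(mp((.540,.2085,.03),1.318),mp((.540,.2085,.017),1.318))
E
```

```text
13.8333 [0.5383 0.2085 0.0455] [-3.1382  0.0014  1.3183] 0.0596053212251372 [ 0.3927 -0.3046 -0.5216] q [0.2366 0.6338 1.5888 0.0004 0.9226 0.4889]
(array([ 0.0042, -0.    , -0.0386]), array([ 0.0011, -0.0073, -0.0006])) (array([ 0.0042, -0.    , -0.0711]), array([ 0.0011, -0.0073, -0.0006]))
```

>>> apply_moves(delta_pos=[[0.004,0,-0.015],[0.004,0,-0.03],[0.004,0,-0.042],[0.004,0,-0.052],[0.004,0,-0.06],[0.004,0,-0.064],[0.004,0,-0.064]], dr=[[0,-0.004,0],[0,-0.004,0],[0,-0.004,0],[0,-0.004,0],[0,-0.004,0],[0,-0.004,0],[0,-0.004,0]], jaw=[0.5,0.5,0.5,0.5,0.5,0.5,0.5])

```text
time: 14.42
tool_pos: [0.5401, 0.2085, 0.0199]
tool_rot: [-3.14, 0.001, 1.318]
contact_force: [-0.9, -0.2, -0.6]
opening: 0.0598
grip_force: 20.0
```

```bash
python3 - <<'E'
from m import *
print(mp((.540,.2085,.017),1.318))
E
```

```text
14.4167 [0.5401 0.2085 0.0199] [-3.1404  0.0008  1.3181] 0.059761497424001275 [-0.8723 -0.1998 -0.5965] q [ 0.2362  0.6719  1.6028 -0.0002  0.8684  0.489 ]
(array([-0.0003, -0.0001, -0.0072]), array([ 0.001 , -0.0027, -0.0002]))
```

>>> apply_moves(delta_pos=[[0,0,-0.004],[0,0,-0.007],[0,0,-0.007]], dr=[[0,0,0],[0,0,0],[0,0,0]], jaw=[0.5,0.5,0.5])

```text
time: 14.67
tool_pos: [0.5403, 0.2086, 0.0174]
tool_rot: [-3.141, 0.001, 1.318]
contact_force: [0.6, 0.7, -1.3]
opening: 0.06
grip_force: 20.0
```

>>> apply_moves(delta_pos=[[0,0,-0.003],[0,0,-0.005],[0,0,-0.005]], dr=[[0,0,0],[0,0,0],[0,0,0]], jaw=[0.5,0.5,0.5])

```text
time: 14.92
tool_pos: [0.5405, 0.2086, 0.0156]
tool_rot: [-3.141, 0.0, 1.318]
contact_force: [-1.0, 0.1, -1.0]
opening: 0.0597
grip_force: 20.0
```

>>> apply_moves(delta_pos=[[0,0,-0.003],[0,0,-0.005],[0,0,-0.005]], dr=[[0,0,0],[0,0,0],[0,0,0]], jaw=[0.5,0.5,0.5])

```text
time: 15.17
tool_pos: [0.5405, 0.2086, 0.0154]
tool_rot: [3.141, 0.0, 1.318]
contact_force: [-4.7, -1.2, 14.4]
opening: 0.0594
grip_force: 20.0
```

Contact with the bed (14 N up). I release gradually.

>>> apply_moves(delta_pos=[[0,0,0.003],[0,0,0.003],[0,0,0.003],[0,0,0.003],[0,0,0.003],[0,0,0.003]], dr=[[0,0,0],[0,0,0],[0,0,0],[0,0,0],[0,0,0],[0,0,0]], jaw=[0.67,0.7,0.74,0.78,0.82,0.82])

```text
time: 15.67
tool_pos: [0.5403, 0.2085, 0.0145]
tool_rot: [-3.141, 0.001, 1.318]
contact_force: [0.2, -0.2, -0.2]
opening: 0.0746
grip_force: 0.0
```

>>> apply_moves(delta_pos=[[0,0,0.02],[0,0,0.06],[0,0,0.14],[0,-0.03,0.24],[0,-0.1,0.34],[0,-0.18,0.42],[0,-0.2,0.45],[0,-0.2,0.45]], dr=[[0,0,0],[0,0,0],[0,0,0],[0,0,0],[0,0,0],[0,0,0],[0,0,0],[0,0,0]], jaw=[0.82,0.82,0.82,0.82,0.82,0.82,0.82,0.82])

```text
time: 16.33
tool_pos: [0.5428, 0.1261, 0.2004]
tool_rot: [3.133, -0.002, 1.315]
contact_force: [-0.1, 0.4, 1.2]
opening: 0.0753
grip_force: 0.0
```

```bash
python3 - <<'E'
from m import *
def big(m,lim=60):
    return [c for c in sorted(cv2.findContours(m.astype(np.uint8),0,2)[0],key=cv2.contourArea,reverse=True) if cv2.contourArea(c)>lim]
for cn in('wrist','side','scene'):
    w=cam(cn);im=eyes.read_camera(cn);hs=cv2.cvtColor(im,cv2.COLOR_RGB2HSV)
    ctr=proj(w,(.54,.2085,.032));Y,X=np.mgrid[:400,:640];rr=80 if cn=='wrist' else 30
    m=((hs[:,:,0]<11)|(hs[:,:,0]>170))&(hs[:,:,1]>90)&(hs[:,:,2]>(150 if cn!='side' else 120))&(abs(X-ctr[0])<rr)&(abs(Y-ctr[1])<rr)
    print(cn,ctr)
    for c in big(m)[:2]:
        q=cv2.boxPoints(cv2.minAreaRect(c)) if cn=='wrist' else cv2.approxPolyDP(c,2,True)[:,0]
        P=np.array([onz(w,p,.032) for p in q]);e=P-np.roll(P,1,0)
        print(cv2.contourArea(c),P[:,:2].tolist(),P.mean(0),np.linalg.norm(e,axis=1),np.arctan2(e[:,1],e[:,0]))
# rack tiles moved?
a=np.load('side0.npy').astype(int);b=eyes.read_camera('side').astype(int)
print('rack diff concrete/marble',np.abs(a-b)[285:345,330:385].mean(),'glue',np.abs(a-b)[175:208,336:356].mean(),'glass',np.abs(a-b)[195:245,368:405].mean())
E
```

```text
16.3333 [0.5428 0.1261 0.2004] [ 3.1329 -0.0018  1.3155] 0.07530740313154016 [-0.1033  0.3694  1.1823] q [ 0.0914  0.4175  1.4837 -0.0013  1.2316  0.3472]
wrist [292.8308 104.1891]
5327.5 [[0.5235312049160923, 0.2588070990068587], [0.5805151313231919, 0.24396968949665843], [0.5584698536326673, 0.15814807505753287], [0.49661565748206504, 0.17444017604602172]] [0.5398 0.2088 0.032 ] [0.0886 0.0589 0.0886 0.064 ] [ 1.262  -0.2547 -1.8222  2.884 ]
side [269.6081 168.661 ]
scene [306.9723 252.1897]
394.5 [[0.5002772643082523, 0.18311370846037245], [0.5462274845803106, 0.16926542300195524], [0.5376374346685437, 0.18600781164244984], [0.5553189779499147, 0.1736984452307072], [0.5668226708396806, 0.20539438247785735], [0.5603547895447427, 0.22747911454006653], [0.5735695900231023, 0.24868914935862074], [0.5329895707242813, 0.25753728327269576], [0.5473368629945813, 0.23099092795760445], [0.520516983196224, 0.2607568718699228]] [0.5441 0.2143 0.032 ] [0.0802 0.048  0.0188 0.0215 0.0337 0.023  0.025  0.0415 0.0302 0.0401] [-1.8258 -0.2927  2.0448 -0.6082  1.2226  1.8557  1.0136  2.9269 -1.0753
  2.3042]
rack diff concrete/marble 4.1725252525252525 glue 12.424242424242424 glass 2.9308108108108106
```

```bash
python3 -c "
from h import *
print(job.hand_in())"
```

```text
the job is handed in; nothing more can be done
None
```

I leaned the middle-sized terracotta tile on the easel, let it go, then laid it flat in the display mount; my last wrist-camera measurement puts it within about 1 mm of the nest centre. I handed the job in at about 16.5 s of robot time, and no verdict came back.

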